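Shut the pendant tin and hold it level

ROBOT

A 7-joint arm with a two-finger parallel gripper is mounted at the origin on the work surface. World frame = base frame: x ahead of the robot, y to its left, z up, the work surface at z = 0. Lengths are in m, angles in rad, forces in N, time in s.
With the tool pointing down it reaches from about 0.4 to 0.85 m from the base axis. Payload 6.9 kg.
Tool frame: the origin (TCP) lies midway between the tips of the shut fingers; the grasp point (between the pads) lies behind it (ctrl.pinch_z is the z of the grasp point in the tool frame, in m); z points along the fingers, y is the line along which they close (so a half turn about z gives the same grasp; the last joint's range is limited). The gripper opens to 85 mm and grips with 20 to 120 N. Pads are 22 mm wide; open, the fingers measure 114 mm over their backs; the gripper's body (76 mm by 85 mm) begins 54 mm behind the grasp point. The pads swing forward as they close: fully open they stand 13 mm farther back than shut.
Start: joints at [-1.228, 0.507, -0.238, 1.5, 0.126, 1.149, -0.155], TCP at [0.147, 0.607, 0.231] pointing down, gripper open.
Joint ranges: [-3.08, 3.08], [-0.24, 2.05], [-1.43, 1.35], [0, 2.5], [-1.52, 4.66], [0.17, 1.96], [-2.89, 2.89]. Speed limits (rad/s): [2.39, 2.39, 3.14, 3.14, 3.14, 3.14, 3.14].

INTERFACE

Orientations are given as a unit quaternion [w, x, y, z].
In Python, from station import ctrl, get_state, vision, ticket, models gives the robot as it stands. Calls block until the motion is done:
- ctrl.movep(position, orientation): joint-space move of the TCP to a pose.
- ctrl.movel(position, frame=None, max_speed=0.15): straight line of the TCP; frame=None keeps the orientation; max_speed is the mean speed in m/s.
- ctrl.set_joints(angles): joint-space move.
- ctrl.ungrasp() and ctrl.close_gripper(force=None): open the fingers fully, or close them until they stop; force is the grip in N (None keeps the last).
- ctrl.pause(seconds).
- ctrl.ik(position, orientation): joint angles nearest the present ones, or None.
- get_state(): the state.
- vision.grab_frame(name): name is "side" or "top" or "wrist"; returns (picture, depth): 480x640x3 uint8, blue, green, red; 480x640 float32, m along the optical axis (not along the pixel's ray), 0 where there is no reading.
- vision.camera_info(name): a dict with "mtx" (3x3 intrinsics, pixels), "R" (3x3) and "t" (3): a world point X has camera coordinates R X + t; the wrist camera has in their place "hand_eye" (4x4, takes a point from camera to tool coordinates, whose origin is the TCP and whose axes are the flange's). Camera axes: x right, y down, z forward; pixel columns grow to the right and rows downward; lengths in m; the calibration is good to about 2 mm. A picture is of the moment at which its call begins: read the wrist's pose just before it. camera_info takes no time and is no camera call.
A pose or a line that the arm cannot do raises ctrl.Unreachable and nothing moves.
- ticket.close_job(): hands the job in; it is judged then, once.
Trained networks look in the newest picture that a camera, given by its name, has taken for a name from the list of things; names that differ only in an ending like _2 or _b are one class to them, and where a whole thing is asked for, a point or a joint stands for the part that bears it (a point fixed in the world has none). Each returns a list of dicts, best first, with "p" (0 to 1); they miss things now and then, are a little off and sometimes report something else, mostly with a low value. They report only what shows in the picture. A call takes as long as a camera call.
- models.recognise(camera, target): "point" ([column, row] in pixels, amid what is visible of it).
- models.masks_of(camera, target): "mask" (480x640 bool, what is visible of it) and "point" ([column, row] in pixels, amid what is visible of it).
The state is a dict: "time": time; "qpos": joint angles; "qd": joint speeds; "tau": joint torques, N m; "tcp_pos": TCP position; "eef_rot": TCP orientation; "contact_force": force on the tool from outside, world axes, zero at the start; "wrist_torque": the same for the moment, N m; "width": finger opening in m; "gripper_force": force on a finger pad.
Only numpy, scipy, OpenCV 4.12 (cv2) and the standard library are available. Lean on these libraries where they do the work, as an engineer would, in place of code of your own. Each camera call takes 0.05 s, during which the arm holds its last target. There are 200 camera calls.

TASK

Three freshly painted clay pendants lie in the long open tin on the wooden board. Lower the tin's hinged lid until it is fully shut while the tin stands on the board, then grip the whole tin, lift it at least 12 cm above the board and finish while still holding it there, above the board, steady and level with the lid shut. Keep the tin upright throughout, so that each pendant stays lying flat in its own compartment, and leave the other things on the table where they are.

Things in the scene. Friction and masses are not known exactly. Their poses are not given: they have to be found in the camera images.
- case: long bare-aluminium tin, loose on the board: 50 mm wide (its x), 190 mm long (its y), 45 mm high, 53 mm with the lid shut; walls 4 mm; two cross walls at y = +-32 mm make three compartments. 0.35 to 0.6 kg in all, centre of mass within a few mm of its middle. Origin: centre of its underside; z up. Can be gripped from above across its width at mid-length
- case_lid (a joint): angle of the tin's lid, rad: 0 = shut, 1.57 = upright; part open at the start. A flat plate 50 x 190 x 8 mm, as large as the tin, hinged along the tin's long -x rim, its lower face on the rim when shut. A stiff hinge: it stays where left and needs about 1 N at the free edge to move; push its outer face from the hinge side over and down
- hinge (a point): point on the hinge line at the tin's mid-length: in the tin's frame x = -25 mm, y = 0, z = 45 mm; axes as the tin's
- lid_edge (a point): middle of the lid's free long edge, on its outer face (top face when shut): 50 mm from the hinge line, 8 mm above the lid's lower face
- board: fixed pine board lying on the table, 300 (its x) x 360 (its y) x 18 mm thick; origin: centre of its underside, so its top is 18 mm above the table
- pendant_disc: flat white clay disc, 34 mm across, 8 mm thick, about 20 g, lies in the tin's -y compartment (centre y = -61 mm, tin floor 4 mm above the tin's underside); origin: centre of its underside
- pendant_dome: domed white clay pendant, 32 mm across, 12 mm high, in the tin's middle compartment; origin: centre of its underside
- pendant_ring: bevelled white clay disc with a round spot, 33 mm across, 9 mm thick, in the tin's +y compartment (centre y = +61 mm); origin: centre of its underside
- glaze_jar: bystander: small capped glass jar, 44 mm across, 62 mm high, stands on the board near its +x +y corner; origin: centre of its underside
- rib: bystander: flat wooden shaping rib, 24 x 85 x 8 mm, lies on the board along its -x edge; origin: centre of its underside
- cup: bystander: white plastic cup, 72 mm across, 95 mm high, on the table at the left; origin: centre of its underside
- bowl: bystander: wide red plastic bowl, 170 mm across, 60 mm high, on the table at the right; origin: centre of its underside
- medium_bottle: bystander: clear bottle with white cap, 60 mm across, 140 mm high, on the table at the left; origin: centre of its underside
- brush: bystander: slim paintbrush, 190 mm long, 12 mm thick, lies on the table at the right; origin: on its underside, at its middle

How it is judged:
On the way, in this order (a step that is already met when the one before it is completed fails the run):
1. the lid is shut while the tin stands on the board (value of joint case_lid below 0.07 rad and z of case in the frame of board below 0.025 m and angle between case's own z axis and vertical below 0.1 rad), for 0.2 s.
2. the shut tin is held level, clear of the board (z of case in the frame of board above 0.1 m and angle between case's own z axis and vertical below 0.1 rad and horizontal distance between case and board below 0.15 m and contact force between case and the fingers above 1 N and contact force between case and board below 0.05 N and contact force between case and glaze_jar below 0.05 N and value of joint case_lid below 0.07 rad), for 0.2 s.
At the end, for the whole second after the job is handed in: For the last second the fingers hold the tin, underside 82 mm or more above the board top, middle within 150 mm of the board's, touching neither board nor jar, within 0.1 rad of level, lid under 0.07 rad, slower than 30 mm/s and 0.15 rad/s, each pendant flat (0.35 rad) in its own compartment (all of step 2 and linear speed of case below 0.03 m/s and angular speed of case below 0.15 rad/s and y of pendant_disc in the frame of case between -0.0907 and -0.0307 m and z of pendant_disc in the frame of case between -0.005 and 0.03 m and angle between the z axis of each of pendant_disc, pendant_dome, pendant_ring and the z axis of case, either way round below 0.35 rad and y of pendant_dome in the frame of case between -0.03 and 0.03 m and z of pendant_dome in the frame of case between -0.005 and 0.03 m and y of pendant_ring in the frame of case between 0.0307 and 0.0907 m and z of pendant_ring in the frame of case between -0.005 and 0.03 m); the arm keeps its last pose, push and grip.
It fails at once if the tin is tipped by more than 0.4 rad (angle between case's own z axis and vertical above 0.4 rad).
It fails at once if a bystander is moved by more than 30 mm (distance of any of glaze_jar, rib, cup, bowl, medium_bottle, brush from where it was at the start of the episode above 0.03 m).
It also fails if it takes over 42 s, if anything falls off the work surface, if the arm or the gripper's body presses on something with over 40 N, if the wrist force passes 120 N, or if a joint passes its speed limit or range.

## Working session

There is one attempt and no reset: what is moved stays moved. The work goes in short steps, each a Python script; the robot and the scene stay as the last script left them, time stands still between calls to the robot, and variables do not carry over. Pictures are saved under pics/ and viewed, at most 10 in all, crops included, and the job is handed in when it is done.

```bash
ls; mkdir -p pics
python3 - <<'E'
from station import ctrl,get_state,vision,models
import cv2,numpy as np
s=get_state();print(s['time'],s['tcp_pos'],s['eef_rot'],s['width'],ctrl.pinch_z)
a=[]
for n in("top","side"):
    im,d=vision.grab_frame(n);np.savez(f"pics/{n}0.npz",im=im,d=d);a.append(im)
    c=vision.camera_info(n);print(n,np.round(c['mtx'],1).tolist(),(-c['R'].T@c['t']).round(3),c['R'].round(2).tolist())
    for t in("case","case_lid","board","glaze_jar"):
        r=models.masks_of(n,t);print(t,[(round(q['p'],2),q['point'],int(q['mask'].sum())) for q in r[:2]])
        if r:np.save(f"pics/{n}_{t}.npy",r[0]['mask'])
    cv2.imwrite(f"pics/{n}0.png",im)
E
```

```text
pics
station.py
0.0 [0.14719828 0.60688886 0.23043278] [-7.93771381e-05  1.18635867e-01  9.92937416e-01 -9.01961968e-04] 0.08535486108560456 -0.0187
top [[599.1, 0.0, 323.4], [0.0, 599.1, 244.5], [0.0, 0.0, 1.0]] [ 0.362 -0.02   1.515] [[-0.02, -1.0, 0.01], [-0.99, 0.02, -0.12], [0.12, -0.01, -0.99]]
case [(0.91, [319.9, 243.0], 1726)]
case_lid [(0.86, [320.7, 243.4], 1367)]
board [(0.96, [329.8, 256.7], 14476)]
glaze_jar [(0.61, [286.4, 194.3], 289)]
side [[484.1, 0.0, 314.0], [0.0, 484.1, 235.4], [0.0, 0.0, 1.0]] [ 0.032 -0.687  0.841] [[0.82, -0.58, 0.02], [-0.38, -0.56, -0.74], [0.44, 0.6, -0.67]]
case [(0.68, [328.1, 252.5], 2514)]
case_lid [(0.86, [322.5, 243.9], 1478)]
board [(0.95, [320.2, 285.7], 11550)]
glaze_jar [(0.59, [344.4, 210.9], 405), (0.16, [322.9, 253.4], 2443)]
```

View pics/top0.png

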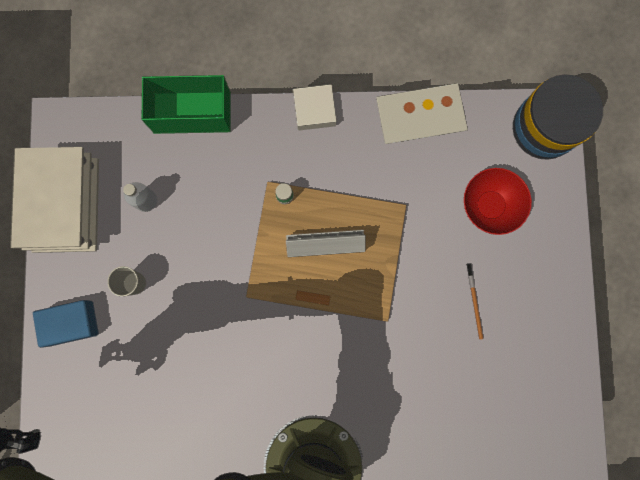

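View pics/side0.png

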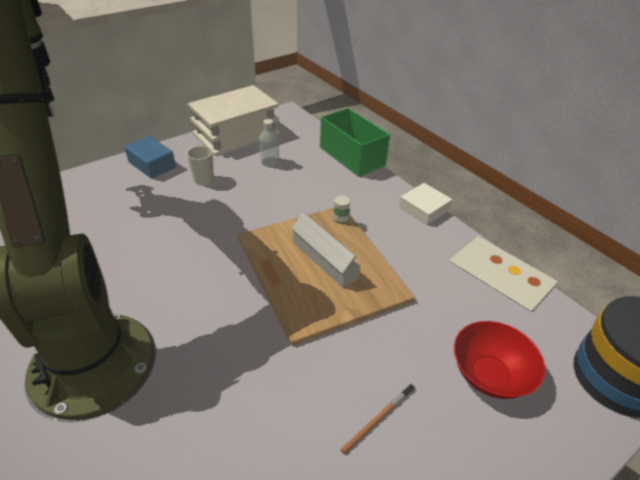

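```bash
cat > h.py <<'E'
import numpy as np,cv2
from station import vision
def cloud(n,d,m):
    c=vision.camera_info(n);v,u=np.nonzero(m&(d>0));z=d[v,u]
    P=np.linalg.inv(c['mtx'])@np.c_[u,v,np.ones(len(u))].T*z
    return (c['R'].T@(P-np.array(c['t']).reshape(3,1))).T
E
python3 - <<'E'
from h import *
for n in("top","side"):
    d=np.load(f"pics/{n}0.npz")['d']
    for t in("board","case","case_lid","glaze_jar"):
        m=np.load(f"pics/{n}_{t}.npy");P=cloud(n,d,m)
        print(n,t,len(P),np.percentile(P,[2,25,50,75,98],axis=0).round(3).tolist())
        if t!="glaze_jar":
            r=cv2.minAreaRect(P[:,:2].astype(np.float32)*1000);print(r)
        if t=="case_lid":
            for _ in range(4):
                c=np.median(P,0);w=np.linalg.svd(P-P.mean(0))[2] if len(P)<3000 else None
                k=abs((P-P.mean(0))@w[2]);P=P[k<max(.004,2*k.mean())]
            print('plane',P.mean(0),w.round(3).tolist(),len(P),k.mean())
E
```

```text
top board 14420 [[0.374, -0.221, 0.011], [0.449, -0.144, 0.015], [0.511, -0.053, 0.018], [0.606, 0.051, 0.02], [0.678, 0.134, 0.024]]
((530.7047119140625, -44.16436767578125), (364.611328125, 302.91259765625), 79.10029602050781)
top case 1717 [[0.514, -0.13, 0.021], [0.526, -0.087, 0.07], [0.538, -0.039, 0.083], [0.55, 0.007, 0.095], [0.569, 0.051, 0.105]]
((541.4915161132812, -39.83667755126953), (55.62883377075195, 189.80316162109375), 2.8701717853546143)
top case_lid 1359 [[0.513, -0.13, 0.067], [0.523, -0.087, 0.079], [0.533, -0.039, 0.088], [0.542, 0.007, 0.097], [0.553, 0.05, 0.106]]
((538.3546142578125, -39.29290771484375), (49.548194885253906, 187.5845947265625), 2.7580442428588867)
plane [ 0.53225789 -0.03998519  0.08773281] [[-0.054, 0.999, -0.003], [-0.694, -0.04, -0.718], [-0.717, -0.036, 0.696]] 1172 0.00156783627548989
top glaze_jar 288 [[0.649, 0.04, 0.03], [0.655, 0.05, 0.057], [0.664, 0.058, 0.078], [0.674, 0.067, 0.081], [0.686, 0.077, 0.084]]
side board 11498 [[0.365, -0.233, 0.005], [0.431, -0.174, 0.015], [0.488, -0.106, 0.016], [0.588, -0.0, 0.018], [0.668, 0.13
[... 158 characters left out ...]
 -0.111, 0.045], [0.527, -0.062, 0.073], [0.54, -0.007, 0.089], [0.57, 0.049, 0.102]]
((563.0784912109375, 4.7928619384765625), (105.65431213378906, 283.9678039550781), 2.850613832473755)
side case_lid 1476 [[0.513, -0.135, 0.067], [0.523, -0.096, 0.076], [0.531, -0.05, 0.086], [0.54, 0.0, 0.094], [0.55, 0.049, 0.102]]
((534.8834228515625, -5.6712799072265625), (263.8747253417969, 59.50941848754883), 84.72256469726562)
plane [ 0.53129933 -0.0483803   0.08553658] [[-0.042, 0.999, -0.002], [0.688, 0.03, 0.725], [0.724, 0.029, -0.689]] 1368 0.0012105645711615052
side glaze_jar 404 [[0.648, 0.036, 0.022], [0.653, 0.041, 0.041], [0.661, 0.047, 0.057], [0.671, 0.058, 0.077], [0.687, 0.074, 0.081]]
```

The top view shows the tin at about (325,243) and the jar at (285,193). In the side view the lid is part open at about (325,245), with its hinge on the robot side. The lid plane fit gives an angle of about 0.8 rad, tin centre at (0.5455, -0.040) and yaw of about 0.048. Next I'll shut the lid with closed fingers, pushing down near the free edge.

```bash
cat >> h.py <<'E'
from scipy.spatial.transform import Rotation as Ro
def down(yaw,flip=1):  # tool z down, tool y along tin x (yaw)
    y=flip*np.array([np.cos(yaw),np.sin(yaw),0]);z=np.array([0,0,-1.]);x=np.cross(y,z)
    q=Ro.from_matrix(np.c_[x,y,z]).as_quat();return q[[3,0,1,2]]
E
python3 - <<'E'
from h import *
from station import ctrl,get_state,models
yaw=.048;p=np.array([.5455+.008,-.0397])
c=[]
for f in(1,-1):
    j=ctrl.ik([*p,.2],down(yaw,f));print(f,None if j is None else np.round(j,2))
    if j is not None:c.append((abs(np.array(j)-get_state()['qpos']).max(),f))
f=min(c)[1];q=down(yaw,f);print('flip',f)
ctrl.close_gripper(30)
ctrl.movep([*p,.22],q)
f0=get_state()['contact_force'];print(f0)
ctrl.movel([*p,.115],max_speed=.12)
for z in(.10,.09,.08,.075,.072,.070,.069,.068):
    ctrl.movel([*p,z],max_speed=.04);s=get_state();F=s['contact_force']-f0
    print(z,s['tcp_pos'].round(4),F.round(1),round(s['time'],1))
    if F[2]>12:break
ctrl.movel([*p,.20],max_speed=.2)
ctrl.ungrasp();print(get_state()['time'],get_state()['width'])
for n in("top","side"):
    im,d=vision.grab_frame(n);r=models.masks_of(n,"case")
    cv2.imwrite(f"pics/{n}1.png",im[180:330,230:430].repeat(3,0).repeat(3,1))
    if r:
        P=cloud(n,d,r[0]['mask']);T=P[P[:,2]>.06];print(n,len(P),T.mean(0),np.percentile(T,[2,50,98],axis=0).round(4).tolist(),cv2.minAreaRect(T[:,:2].astype(np.float32)*1000))
E
```

```text
1 [-0.22  0.44  0.36  1.74 -0.18  0.99  0.27]
-1 [-0.63  0.67  1.15  1.75 -0.67  1.18 -2.37]
flip 1
[-0.1576459  -0.27475553 -0.75703877]
0.1 [ 0.5537 -0.0397  0.0999] [1.4 0.2 1.1] 5.5
0.09 [ 0.5528 -0.0398  0.0894] [ 0.2 -0.3 -0.5] 5.9
0.08 [ 0.5534 -0.0396  0.0798] [1.5 0.9 2.5] 6.3
0.075 [ 0.5571 -0.0396  0.0768] [ 6.8  1.2 10.9] 6.6
0.072 [ 0.5597 -0.0395  0.0752] [10.3  2.5 18.3] 6.8
8.4167 0.08579347340138743
top 367 [ 0.54584607 -0.10777404  0.07040233] [[0.5205, -0.1339, 0.0637], [0.546, -0.1145, 0.0705], [0.5714, 0.0529, 0.077]] ((542.4127807617188, -40.2567138671875), (53.12487030029297, 189.6690673828125), 3.7831263542175293)
side 2235 [ 0.54122056 -0.04925175  0.06879058] [[0.5166, -0.1352, 0.0612], [0.5407, -0.0528, 0.0692], [0.5692, 0.0478, 0.0724]] ((543.2821655273438, -41.65636444091797), (55.962310791015625, 192.41519165039062), 2.4687139987945557)
```

Run:
```python
from h import *
from station import models
ps=[]
for n in("top","side"):
    im,d=vision.grab_frame(n);r=models.masks_of(n,"case_lid")
    P=cloud(n,d,r[0]['mask']);P=P[P[:,2]>.06]
    A=np.c_[P[:,:2]-[.5455,-.04],np.ones(len(P))]
    for _ in range(4):
        k=np.linalg.lstsq(A,P[:,2],rcond=None)[0];e=abs(A@k-P[:,2]);g=e<max(.003,2*e.std());A=A[g];P=P[g]
    print(n,len(P),k.round(4),e.mean())
    ps.append(cv2.resize(im[190:320,240:420],(400,289),interpolation=cv2.INTER_CUBIC))
cv2.imwrite("pics/both.png",np.vstack(ps))
```

```text
top 219 [-0.0111 -0.0045  0.0699] 0.0014335447589991748
side 1111 [ 0.0119 -0.0016  0.0694] 0.001054600778132335
```

View pics/both.png

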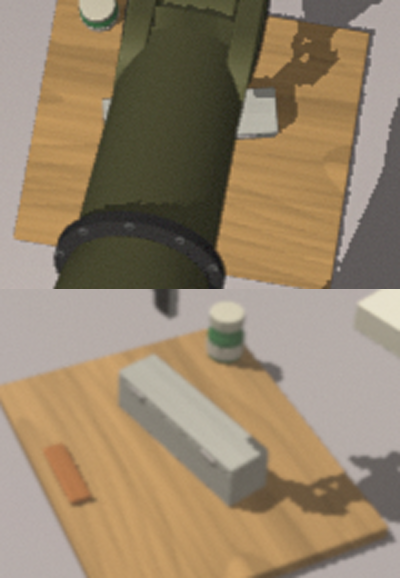

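Both views show the lid flat: the plane slope is about 0.01 and its top is at z≈0.070. In the lower crop (190,430) the tin is shut and in place. Next I'll grasp and lift it.

Run:
```python
from h import *
from station import ctrl,get_state,models
p=[.545,-.0403];q=down(.048)
f0=get_state()['contact_force']
ctrl.movel([*p,.12],frame=q) if 0 else ctrl.movel([*p,.12],max_speed=.12)
for z in(.08,.05,.032):
    ctrl.movel([*p,z],max_speed=.06);s=get_state();F=s['contact_force']-f0;print(z,s['tcp_pos'].round(4),F.round(1))
    if np.linalg.norm(F)>12:raise SystemExit('contact')
ctrl.close_gripper(50);ctrl.pause(.4)
s=get_state();print('grip',s['width'],s['gripper_force'],(s['contact_force']-f0).round(1))
if .044<s['width']<.058:
    ctrl.movel([*p,.06],max_speed=.04);ctrl.movel([*p,.20],max_speed=.08);ctrl.pause(.5)
s=get_state();print(s['time'],s['width'],s['gripper_force'],s['tcp_pos'],(s['contact_force']-f0).round(2))
im,d=vision.grab_frame("side");cv2.imwrite("pics/lift.png",im[100:340,180:480].repeat(2,0).repeat(2,1))
r=models.masks_of("side","case_lid")
P=cloud("side",d,r[0]['mask']);A=np.c_[P[:,:2]-p,np.ones(len(P))]
for _ in range(5):
    k=np.linalg.lstsq(A,P[:,2],rcond=None)[0];e=abs(A@k-P[:,2]);g=e<max(.003,1.5*e.std());A=A[g];P=P[g]
print(len(P),k.round(4),e.mean())
```

```text
0.08 [ 0.5451 -0.0404  0.0801] [ 0.3 -0.6  0.5]
0.05 [ 0.545  -0.0404  0.0498] [ 0.3 -0.8  0.5]
0.032 [ 0.5447 -0.0403  0.0316] [ 0.7  0.1 -1.1]
grip 0.04950098702988462 53.455549478530884 [-1.5 -0.4  5.6]
15.625 0.04951659795113463 52.44836747646332 [ 0.5449926  -0.0403076   0.19998918] [ 0.79 -0.65 -3.71]
641 [ 0.0015 -0.0054  0.237 ] 0.0008374356965134455
```

View pics/lift.png

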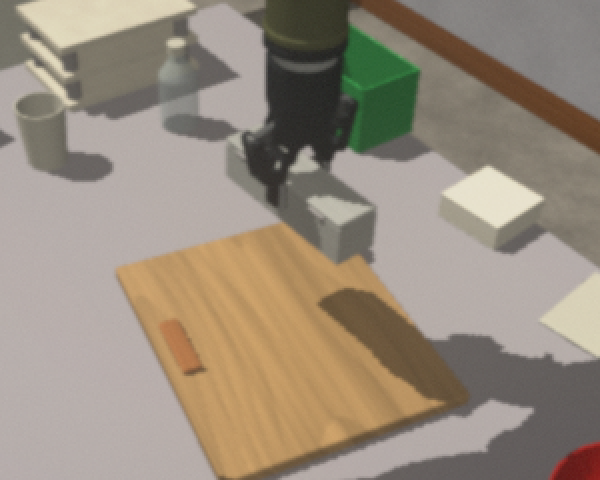

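The tin is held level and shut at about (300,190), with its lid top at z=0.237, so its underside is about 16.6 cm above the board. The rib hasn't moved, and the jar is hidden behind the tin.

```bash
python3 -c "
from station import ticket
print(ticket.close_job())"
```

```text
the job is handed in; nothing more can be done
None
```

I shut the lid on the board, then gripped the tin and lifted it level to about 16.6 cm above the board, and handed the job in with the gripper still holding it; the pendants couldn't be seen under the lid, and no verdict came back.

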